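# Lock the hand mill's filler cap and turn the crank

## Task

Lock the filler cap on the sloping neck of the white hand mill: push it down into the neck against its spring and, keeping it down and without forcing it, turn it clockwise about a quarter turn until it stops, and let it spring up into its catch. Then take the crank on top by its wooden grip, turn it clockwise about one full turn to see that the mill runs, and let go, leaving the cap locked and the jars and tin around the mill where they stand.

Things in the scene. Friction and masses are not known exactly. Their poses are not given: they have to be found in the camera images.
- mill: White hand mill with a round body, 132 mm across and 158 mm high, on a round black suction foot of 160 mm; it is fixed to the worktop. Origin: centre of its underside; z is up. The filler neck rises from the side of the mill's -x axis (roughly toward the robot) and leans 35 degrees from vertical toward -x; the crank stands on top, on the mill's vertical axis.
- cap_grip (a point): Grip point of the filler cap, on its axis, 31 mm above its steel disc and 10 mm below the top of its black grip bar (52 mm long, 14 mm thick, 41 mm high above the disc). z points out of the neck along the cap's axis, x along the bar, y across it. The disc is 62 mm across, with two ears; the cap cannot be pulled out of the neck.
- collar (a point): Centre of the steel collar round the cap, 92 mm across, with two overhanging ledges and two gaps in which the cap's ears stand at the start. z along the cap's axis. The ledges' tops are 9 mm above this point; the disc's top is 10 mm above it while the cap is up.
- cap_press (a joint): How far the cap is pushed down along its axis, m: 0 up (start), 0.011 fully down. A spring resists with 4.5 N (up) to 10 N (down). The cap turns only while pushed down more than 0.0065 (aim for 0.010); let go after being turned home, it rises into the catch under the ledges and rests at about 0.004.
- cap_turn (a joint): Turn of the cap, rad, growing clockwise as seen from outside along its axis: 0 to 0.08 unlocked (start), 1.43 (82 degrees) at the stop. Past 1.28 the ears are beyond the ridge of the ledges and rise into the catch when the cap is released; the cap then cannot turn back unless pushed down again.
- crank_grip (a point): Middle of the crank's wooden grip: an upright round knob, 23 mm across and 55 mm high (from 30 mm below to 25 mm above this point), which spins freely on its pin. It goes round the mill's vertical axis at a radius of 45 mm. The flat crank arm lies 34 mm below this point.
- crank_axis (a point): Point on the mill's vertical axis at the height of crank_grip: the centre of the circle in which the grip goes.
- crank (a joint): Turn of the crank, rad, growing clockwise as seen from above; it starts between 0 and 0.25 with the grip on the far side from the neck, and can go on to 12.6. Light resistance, about 0.05 N m; stays where it is left.
- tin_half: Short food tin, 75 mm across and 58 mm high, a bystander. Origin: centre of its underside.
- coffee_jar: Jar with a red lid, 68 mm across and 125 mm high, a bystander. Origin: centre of its underside.
- olive_jar: Squat glass jar with a dark lid, 70 mm across and 86 mm high, a bystander. Origin: centre of its underside.

How it is judged:
On the way, in this order (a step that is already met when the one before it is completed fails the run):
1. the cap is turned home and has risen into its catch (value of joint cap_turn above 1.22 rad and value of joint cap_press between 0.002 and 0.0062 m), for 0.2 s.
2. the crank has gone about one full turn clockwise (value of joint crank above 6 rad), for 0.1 s.
At the end, for the whole second after the job is handed in: The cap is turned home (over 1.22 rad) and rests in its catch (2 to 6.2 mm down); the crank has been turned clockwise to between 6.0 and 9.5 rad (one full turn or up to half a turn more) and is at rest (all of step 1 and value of joint crank between 6 and 9.5 rad and velocity of joint crank between -0.1 and 0.1 rad/s); the robot touches nothing.
It fails at once if the cap is forced round without being pushed down (value of joint cap_turn between 0.21 and 1.2 rad and value of joint cap_press below 0.005 m).
It fails at once if the crank is worked (beyond 0.9 rad) while the cap is not turned home (value of joint crank above 0.9 rad and value of joint cap_turn below 1.2 rad).
It fails at once if the tin half is pushed more than 30 mm or tipped over (distance of tin_half from where it was at the start of the episode above 0.03 m or angle between tin_half's own z axis and vertical above 0.5 rad).
It fails at once if the coffee jar is pushed more than 30 mm or tipped over (distance of coffee_jar from where it was at the start of the episode above 0.03 m or angle between coffee_jar's own z axis and vertical above 0.5 rad).
It fails at once if the olive jar is pushed more than 30 mm or tipped over (distance of olive_jar from where it was at the start of the episode above 0.03 m or angle between olive_jar's own z axis and vertical above 0.5 rad).
It also fails if it takes over 61 s, if anything falls off the work surface, if the arm or the gripper's body presses on something with over 40 N, if the wrist force passes 120 N, or if a joint passes its speed limit or range.

## Robot

A 6-joint arm with a two-finger parallel gripper is mounted at the origin on a cart in front of the work surface, level with it; the furniture and walls round the work are solid. World frame = base frame: x ahead of the robot, y to its left, z up, the work surface at z = 0. Lengths are in m, angles in rad, forces in N, time in s.
With the tool pointing down it reaches from about 0.25 to 0.8 m from the base axis. Payload 8.5 kg.
Tool frame: the origin (TCP) lies at the very end of the fingers, on their centre line; the grasp point (between the pads) lies 19 mm behind it; z points along the fingers, y is the line along which they close (so a half turn about z gives the same grasp; the last joint's range is limited). The gripper opens to 85 mm and grips with 20 to 120 N. Pads are 22 mm wide; open, the fingers measure 114 mm over their backs; the gripper's body (76 mm by 85 mm) begins 54 mm behind the grasp point. The pads swing forward as they close: fully open they stand 13 mm farther back than shut.
Start: joints at [1.273, 0.238, -0.013, 1.319, 0, 1.571], TCP at [0.154, 0.502, 0.231] pointing down, gripper open.
Joint ranges: [-2.66, 2.66], [-1.03, 1.9], [-1.14, 1.46], [-1.82, 2.27], [-1.45, 1.34], [-3.14, 3.14]. Speed limits (rad/s): [2.22, 2.22, 2.79, 3.14, 3.14, 3.14].

## Interface

Orientations are given as a unit quaternion [w, x, y, z].
In Python, from station import env gives the robot as it stands. The module is installed in compiled form; this text tells all that it offers. Calls block until the motion is done:
- env.movep(position, orientation): joint-space move of the TCP to a pose.
- env.servo_line(position, rotation=None, vel=0.15): straight line of the TCP; rotation=None keeps the orientation; vel is the mean speed in m/s.
- env.goto_joints(angles): joint-space move.
- env.release() and env.grasp(force=None): open the fingers fully, or close them until they stop; force is the grip in N (None keeps the last).
- env.hold(seconds).
- env.inverse_kinematics(position, orientation): joint angles nearest the present ones, or None.
- env.get_image(name): name is "side" or "top"; returns the picture (420x560x3 uint8, red, green, blue); there is no depth.
- env.get_calibration(name): a dict with "fx", "fy", "cx", "cy" (pixels), "R" (3x3) and "t" (3): a world point X has camera coordinates R X + t. Camera axes: x right, y down, z forward; pixel columns grow to the right and rows downward; lengths in m; the calibration is good to about 2 mm. A picture is of the moment at which its call begins. get_calibration takes no time and is no camera call.
A pose or a line that the arm cannot do raises env.IKError and nothing moves.
- env.sign_off(): hands the job in; it is judged then, once.
Readings, each from a call of its own:
- env.get_time_s(): time.
- env.get_qpos(): joint angles.
- env.get_qvel(): joint speeds.
- env.get_effort(): joint torques, N m.
- env.get_ee_pos(): TCP position.
- env.get_tool_rot(): TCP orientation.
- env.get_wrist_force(): force on the tool from outside, world axes, zero at the start.
- env.get_torque(): the same for the moment, N m.
- env.get_finger_gap(): opening from 0.0 (shut) to 1.0 (fully open).
- env.get_grip_force(): force on a finger pad.
Only numpy, scipy, OpenCV 4.12 (cv2) and the standard library are available. Lean on these libraries where they do the work, as an engineer would, in place of code of your own. Each camera call takes 0.05 s, during which the arm holds its last target. There are 200 camera calls.

## Working session

There is one attempt and no reset: what is moved stays moved. The work goes in short steps, each a Python script; the robot and the scene stay as the last script left them, time stands still between calls to the robot, and variables do not carry over. Pictures are saved under pics/ and viewed, at most 10 in all, crops included, and the job is handed in when it is done.

```bash
mkdir -p pics
python3 - <<'E'
from station import env
import cv2
for n in("side","top"):
    cv2.imwrite(f"pics/{n}0.png",env.get_image(n)[:,:,::-1])
    c=env.get_calibration(n);print(n,c)
print(env.get_time_s(),env.get_tool_rot())
E
```

```text
side {'fx': 393.6645241077528, 'fy': 393.6645241077528, 'cx': 284.6326822364089, 'cy': 210.34416303474706, 'R': array([[-0.80738659, -0.59000882,  0.00406059],
       [-0.22778713,  0.30534776, -0.92459492],
       [ 0.54427926, -0.74743049, -0.3809301 ]]), 't': array([0.67713819, 0.11253138, 0.93356267])}
top {'fx': 417.96163612817986, 'fy': 417.96163612817986, 'cx': 282.3709171383262, 'cy': 211.1419478740632, 'R': array([[ 0.00133245, -0.99948206,  0.03215322],
       [-0.98214868, -0.00735607, -0.18796237],
       [ 0.18810154, -0.03132879, -0.98164979]]), 't': array([0.38143673, 0.54432641, 0.88720252])}
0.1 [-9.48914268e-05  1.48353658e-01  9.88934163e-01 -6.35124704e-04]
```

View pics/side0.png

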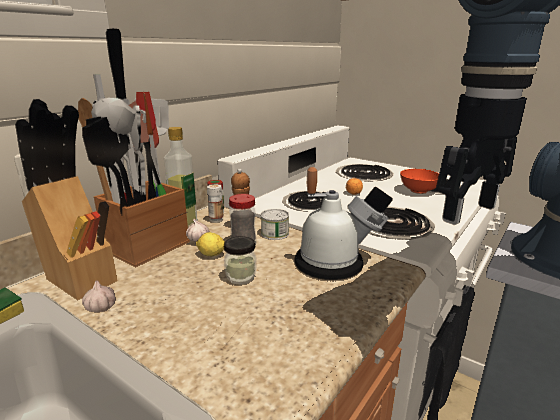

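View pics/top0.png

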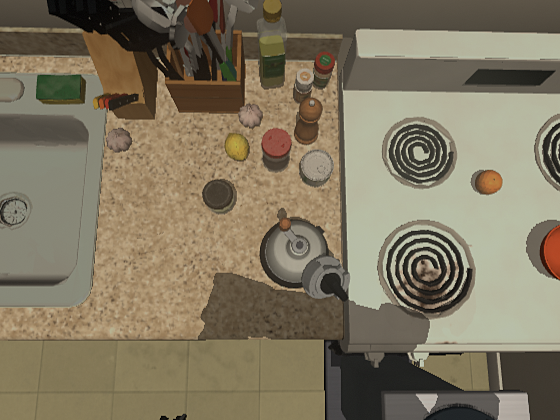

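The side view shows the mill at about (330,235) with its cap bar at (378,200) and the crank knob at (312,178). In the top view the mill is at (295,250), the cap bar at (335,285) and the knob at (285,225). The tin is at (317,168) and the jars are at (277,145) and (219,196). I'll enlarge these areas.

Run:
```python
import cv2,numpy as np
s=cv2.imread("pics/side0.png")[150:285,285:400];t=cv2.imread("pics/top0.png")[200:310,250:360]
a=cv2.resize(s,None,fx=3.4,fy=3.4,interpolation=cv2.INTER_CUBIC)
b=cv2.resize(t,None,fx=3.6,fy=3.6,interpolation=cv2.INTER_CUBIC)
h=max(a.shape[0],b.shape[0]);o=np.zeros((h,a.shape[1]+b.shape[1]+4,3),np.uint8)
o[:a.shape[0],:a.shape[1]]=a;o[:b.shape[0],-b.shape[1]:]=b
cv2.imwrite("pics/crop.png",o);print(o.shape,a.shape,b.shape)
```

```text
(459, 791, 3) (459, 391, 3) (396, 396, 3)
```

View pics/crop.png

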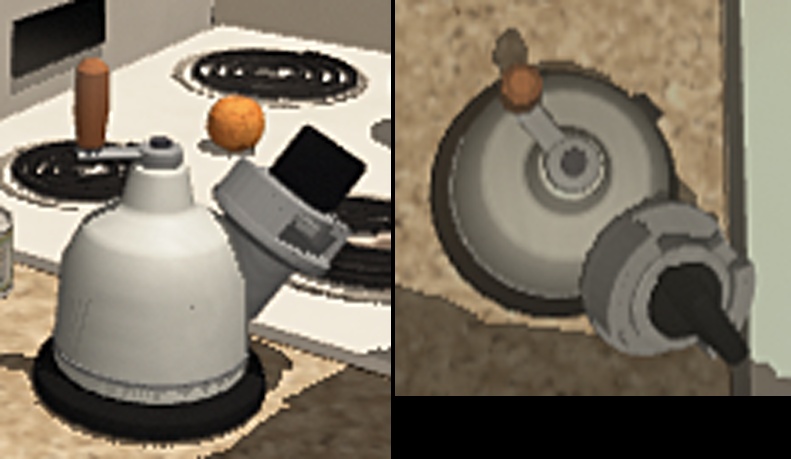

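The crop shows the bar nearly broadside to the side camera, so it lies roughly in the neck's lean plane. I'll brighten the black parts to get its edges.

Run:
```python
import cv2,numpy as np
s=cv2.imread("pics/side0.png")[178:236,340:395];t=cv2.imread("pics/top0.png")[252:306,303:363]
g=lambda i,f:cv2.resize((255*(i/255.)**0.45).astype(np.uint8),None,fx=f,fy=f,interpolation=cv2.INTER_NEAREST)
a=g(s,7);b=g(t,6.5)
o=np.zeros((max(a.shape[0],b.shape[0]),800,3),np.uint8)
o[:a.shape[0],:a.shape[1]]=a;o[:b.shape[0],400:400+b.shape[1]]=b
cv2.imwrite("pics/crop2.png",o)
```

```text
(no output)
```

View pics/crop2.png

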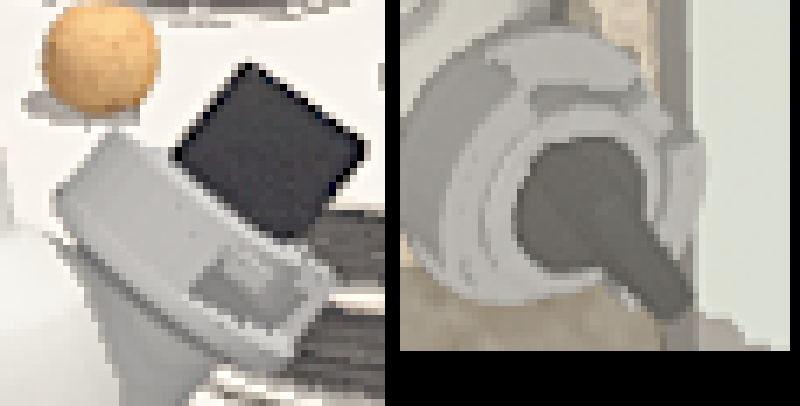

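Bar outline corners in the side view are about (375.7,187.3), (392.6,199.4), (381.4,212.0) and (364.6,200.1). In the top view the bar's low end is at about (345.6,299.2). Next I'll fit a joint model to these points.

```bash
cat > geo.py <<'E'
import numpy as np
from scipy.spatial.transform import Rotation as Ro
A=np.radians(35)
def capR(psi,beta):
    "cap frame at cap_turn as seen: columns x (bar), y, z(out). psi=heading of the neck lean"
    h=np.array([np.cos(psi),np.sin(psi),0]);Z=np.array([0,0,1.])
    z=np.sin(A)*h+np.cos(A)*Z; x=np.cos(A)*h-np.sin(A)*Z; y=np.cross(z,x)
    return np.c_[np.cos(beta)*x+np.sin(beta)*y,-np.sin(beta)*x+np.cos(beta)*y,z]
E
cat > fit.py <<'E'
from station import env
import numpy as np
from geo import *
from scipy.optimize import least_squares
C={n:env.get_calibration(n) for n in("side","top")}
def pr(n,X):
    c=C[n];p=c["R"]@X+c["t"];return np.array([c["fx"]*p[0]/p[2]+c["cx"],c["fy"]*p[1]/p[2]+c["cy"]])
cam=-C["side"]["R"].T@C["side"]["t"]
def res(q):
    x,y,psi,r,h,beta,zc,zh,ck=q
    M=np.array([x,y,0]);d=np.array([np.cos(psi),np.sin(psi),0])
    G=M+r*d+[0,0,h];R=capR(psi,beta);P=lambda *l:G+R@np.array(l)
    # crank grip opposite the neck, clockwise by ck
    K=M+.045*np.array([np.cos(psi+np.pi-ck),np.sin(psi+np.pi-ck),0])+[0,0,zc]
    o=[]
    for l,m in(((-.026,0,.010),(375.7,187.3)),((.026,0,.010),(392.6,199.4)),((.026,0,-.031),(381.4,212.)),((-.026,0,-.031),(364.6,200.1))):
        o.append(pr("side",P(*l))-m)
    o.append(pr("top",P(.026,0,.010))-(345.6,299.2))
    o.append(pr("side",K-[0,0,.0025])-(311.9,180.6)); o.append(pr("top",K+[0,0,.025])-(285.3,223.3))
    o.append(pr("side",M+[0,0,zh])-(332.6,191.8)); o.append(pr("top",M+[0,0,zh])-(299.4,244.7))
    f=(cam-M)[:2];f=np.r_[f/np.hypot(*f),0]
    o.append([pr("side",M+[0,0,.01])[0]-329.0, pr("side",M+[0,0,.06])[0]-329.4, pr("side",M+.08*f)[1]-279.4])
    o.append(pr("top",M+[0,0,.012])-(295.3,252.8))
    return np.concatenate(o)
s=least_squares(res,[.4,.35,-2.4,.1,.17,0,.2,.18,.1],loss="soft_l1")
np.set_printoptions(precision=4,suppress=True)
print("x,y,psi,r,h,beta,zc,zh,ck\n",s.x);print(s.fun.round(1))
J=s.jac;print("sd/px",np.sqrt(np.diag(np.linalg.inv(J.T@J))))
x,y,psi,r,h,beta=s.x[:6];print("grip",[x+r*np.cos(psi),y+r*np.sin(psi),h])
np.save("fit.npy",s.x)
E
python3 fit.py
```

```text
x,y,psi,r,h,beta,zc,zh,ck
 [ 0.4533  0.3543 -2.4567  0.1089  0.1586  0.1309  0.1995  0.1704 -0.0515]
[ 0.1 -0.5  0.1 -1.2 -0.7  0.5 -0.8  1.4  0.4  1.1  0.1  0.  -0.1 -0.2
 -0.4 -0.   0.6  0.4 -0.2  0.4 -0.  -0.5 -0.2]
sd/px [0.0011 0.0014 0.0323 0.0016 0.0021 0.1156 0.0024 0.0024 0.0703]
grip [np.float64(0.36892912738191275), np.float64(0.28538313789905617), np.float64(0.15862942264734384)]
```

The fit is good to about 1 px. I'll refine it with weak priors (bar in the lean plane, crank between 0 and 0.25), then check reach for both bar flips through the turn.

```bash
cat >> fit.py <<'E'
for name,w in(("ck only",0),("ck+beta",1)):
    s=least_squares(lambda q:np.r_[res(q),(q[8]-.125)/.1,w*(q[5]+.04)/.05],s.x)
    x,y,psi,r,h,beta=s.x[:6];print(name,s.x,s.cost,[x+r*np.cos(psi),y+r*np.sin(psi),h]); print(s.fun.round(1))
np.save("fit.npy",s.x)
E
cat >> geo.py <<'E'
def quat(R):
    q=Ro.from_matrix(R).as_quat();return np.r_[q[3],q[:3]]
def toolR(Rc,flip):
    "tool z = -cap z, tool y = +-cap y"
    y=Rc[:,1]*(-1 if flip else 1);z=-Rc[:,2];return np.c_[np.cross(y,z),y,z]
E
python3 fit.py
python3 - <<'E'
from station import env
from geo import *
np.set_printoptions(precision=3,suppress=True)
x,y,psi,r,h,beta,zc,zh,ck=np.load("fit.npy")
G=np.array([x+r*np.cos(psi),y+r*np.sin(psi),h])
for f in(0,1):
    R=toolR(capR(psi,beta),f)
    for off,t in((.1,0),(-.019,0),(-.029,0),(-.029,.8),(-.029,1.43)):
        Rt=R@Ro.from_euler('z',t).as_matrix()
        print(f,off,t,env.inverse_kinematics(G-R[:,2]*off,quat(Rt)))
for a in(0,90,180,-90,45,-45):
  for p in (0,90,180,270):
    K=np.array([x+.045*np.cos(np.radians(p)),y+.045*np.sin(np.radians(p)),zc+.07])
    print(a,p,env.inverse_kinematics(K,quat(Ro.from_euler('xz',[180,0],degrees=True).as_matrix()@Ro.from_euler('z',a,degrees=True).as_matrix())))
E
```

```text
x,y,psi,r,h,beta,zc,zh,ck
 [ 0.4533  0.3543 -2.4567  0.1089  0.1586  0.1309  0.1995  0.1704 -0.0515]
[ 0.1 -0.5  0.1 -1.2 -0.7  0.5 -0.8  1.4  0.4  1.1  0.1  0.  -0.1 -0.2
 -0.4 -0.   0.6  0.4 -0.2  0.4 -0.  -0.5 -0.2]
sd/px [0.0011 0.0014 0.0323 0.0016 0.0021 0.1156 0.0024 0.0024 0.0703]
grip [np.float64(0.36892912738191275), np.float64(0.28538313789905617), np.float64(0.15862942264734384)]
ck only [ 0.4528  0.3548 -2.4373  0.1092  0.1582  0.0828  0.1991  0.1708  0.0051] 4.804854875367187 [np.float64(0.3696132757864272), np.float64(0.2841379384573295), np.float64(0.1582278446995752)]
[-0.1 -0.7  0.1 -1.1 -0.6  0.6 -0.9  1.2  0.8  1.   0.   0.1  0.2 -0.5
 -0.3 -0.1  0.3  0.6 -0.2  0.4  0.1 -0.7  0.  -1.2  0. ]
ck+beta [ 0.4528  0.3548 -2.4167  0.1097  0.1574 -0.0182  0.1991  0.1708  0.0224] 5.381374375889727 [np.float64(0.37068705329148177), np.float64(0.2820795225733524), np.float64(0.15740012425240432)]
[-0.5 -1.1  0.3 -0.7 -0.4  1.  -1.2  0.9  1.   1.2  0.1  0.1  0.2 -0.5
 -0.3 -0.1  0.3  0.6 -0.2  0.4  0.1 -0.7  0.  -1.   0.4]
0 0.1 0 [ 0.576 -0.404 -0.765  0.603  0.085  3.038]
0
[... 942 characters left out ...]

180 90 [0.723 0.371 0.273 1.473 0.    0.723]
180 180 [0.716 0.256 0.107 1.422 0.    0.716]
180 270 [0.6   0.271 0.127 1.427 0.    0.6  ]
-90 0 [0.619 0.384 0.293 1.48  0.    2.19 ]
-90 90 [0.723 0.371 0.273 1.473 0.    2.294]
-90 180 [0.716 0.256 0.107 1.422 0.    2.287]
-90 270 [0.6   0.271 0.127 1.427 0.    2.171]
45 0 [ 0.619  0.384  0.293  1.48   0.    -1.737]
45 90 [ 0.723  0.371  0.273  1.473  0.    -1.633]
45 180 [ 0.716  0.256  0.107  1.422  0.    -1.64 ]
45 270 [ 0.6    0.271  0.127  1.427  0.    -1.756]
-45 0 [0.619 0.384 0.293 1.48  0.    2.975]
-45 90 [0.723 0.371 0.273 1.473 0.    3.08 ]
-45 180 [0.716 0.256 0.107 1.422 0.    3.072]
-45 270 [0.6   0.271 0.127 1.427 0.    2.956]
```

Flip 1 keeps every joint well inside its range. I'll take the mean of the two fits, move to a point 65 mm out along the axis and look.

```bash
cat >> geo.py <<'E'
PSI,BETA=-2.427,0.03
G0=np.array([.3702,.2832,.158])
RC=capR(PSI,BETA); RT=toolR(RC,1)
E
python3 - <<'E'
from station import env
from geo import *
import cv2
np.set_printoptions(precision=3,suppress=True)
z=RC[:,2]
env.movep(G0+z*.065,quat(RT))   # TCP 65 mm outside the grip point
print(env.get_time_s(),env.get_ee_pos()-(G0+z*.065),env.get_wrist_force(),env.get_torque())
s=env.get_image("side")[130:240,320:430,::-1];t=env.get_image("top")[210:320,290:400,::-1]
cv2.imwrite("pics/pre.png",np.hstack([cv2.resize(i,None,fx=3.6,fy=3.6,interpolation=2) for i in(s,t)]))
E
```

```text
1.6 [0. 0. 0.] [ 0.235  0.008 -0.154] [-0.335  0.359 -0.012]
```

View pics/pre.png

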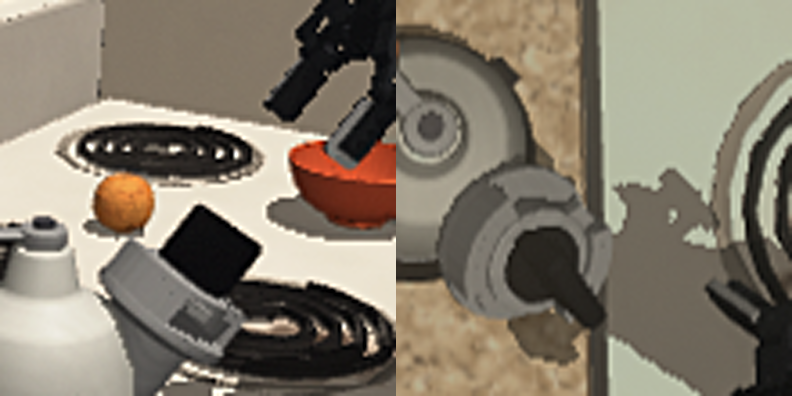

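The fingers sit where projection predicts: side tips at px (398,160) and (414,174), top tip at (377,288). The bar lies between them along the approach. Next I'll approach and close lightly while watching the forces.

Run:
```python
from station import env
from geo import *
np.set_printoptions(precision=2,suppress=True)
z=RC[:,2]
def rd(s):
    f=RT.T@(np.array(env.get_wrist_force())-f0);m=RT.T@(np.array(env.get_torque())-m0)
    print(s,round(env.get_time_s(),2),"F tool",f,"M tool",m,"gap",round(env.get_finger_gap()*85,1),"grip",round(env.get_grip_force(),1),flush=True)
f0,m0=np.array(env.get_wrist_force()),np.array(env.get_torque())
np.save("tare.npy",[f0,m0])
env.servo_line(G0-z*.019,vel=.08);rd("in")
env.grasp(20);rd("closed");env.hold(.3);rd("held")
print(env.get_ee_pos()-(G0-z*.019))
```

```text
in 2.9 F tool [-0.66 -0.94  0.25] M tool [-0.01  0.    0.04] gap 85.1 grip 0.0
closed 3.55 F tool [ 0.21 -9.24 -3.76] M tool [1.64 0.1  0.25] gap 13.7 grip 22.4
held 3.85 F tool [ 0.52 -9.8  -4.51] M tool [1.62 0.14 0.23] gap 13.5 grip 22.4
[ 0. -0.  0.]
```

```bash
cat > cap.py <<'E'
from station import env
from geo import *
np.set_printoptions(precision=2,suppress=True)
f0,m0=np.load("tare.npy")
def rot(): 
    q=np.array(env.get_tool_rot());return Ro.from_quat(np.r_[q[1:],q[0]]).as_matrix()
def rd(s,pr=True):
    R=rot();f=R.T@(np.array(env.get_wrist_force())-f0);m=R.T@(np.array(env.get_torque())-m0)
    if pr: print(s,round(env.get_time_s(),2),"F",f,"M",m,"gap",round(env.get_finger_gap()*85,1),flush=True)
    return R,f,m
def shift(d,vel=.02):
    "move by d in the tool frame"
    env.servo_line(np.array(env.get_ee_pos())+rot()@np.array(d),vel=vel)
E
python3 - <<'E'
from cap import *
for i in range(4):
    R,f,m=rd(i)
    if abs(f[1])<2.5: break
    shift([0,.001*np.sign(f[1]),0])
R,f,m=rd("end");print(env.get_ee_pos()-(G0-RC[:,2]*.019))
E
```

```text
0 3.85 F [ 0.51 -9.81 -4.47] M [1.62 0.14 0.23] gap 13.5
1 4.12 F [ 0.13  2.84 -3.26] M [-1.02  0.01  0.26] gap 13.6
2 4.38 F [ 0.69 -5.85 -3.06] M [0.8  0.13 0.26] gap 14.0
3 4.62 F [ 0.5   4.42 -4.31] M [-1.19  0.05  0.26] gap 13.5
end 4.88 F [ 1.13 -4.78 -2.02] M [0.74 0.17 0.27] gap 13.5
[ 0. -0.  0.]
```

Run:
```python
from cap import *
env.grasp(40);rd("40N")
shift([0,-.0004,0]);rd("y")
for d in(.004,.003,.002,.001):
    shift([0,0,d]);rd(d)
env.hold(.2);R,f,m=rd("held");print(-(env.get_ee_pos()-(G0-RC[:,2]*.019))@RC[:,2]*1e3)
```

```text
40N 5.09 F [-0.31 -5.22 -4.8 ] M [0.73 0.09 0.33] gap 13.2
y 5.34 F [ 0.65  1.04 -3.15] M [-0.43  0.07  0.25] gap 13.2
0.004 5.69 F [ 0.95  0.05 -6.38] M [-0.4   0.16  0.29] gap 12.9
0.003 6.0 F [ 0.95 -0.71 -7.9 ] M [-0.35  0.13  0.25] gap 13.1
0.002 6.25 F [ 1.24  0.1  -8.81] M [-0.37  0.18  0.3 ] gap 13.6
0.001 6.5 F [ 1.71 -0.1  -9.53] M [-0.36  0.24  0.3 ] gap 12.8
held 6.7 F [ 0.74 -0.24 -8.58] M [-0.33  0.14  0.26] gap 13.4
9.666485093431893
```

The spring force (about 9.5 N) matches 10 mm down. Now turn with the last joint in small steps, zeroing side forces as I go.

Run:
```python
from cap import *
t=0;steps=[.1]+[.2]*5+[.08]*5
for d in steps:
    q=np.array(env.get_qpos());q[5]+=d;env.goto_joints(q);t+=d
    R,f,m=rd(round(t,2))
    if f[2]>-6 or abs(f[1])>20 or abs(f[0])>20: print("check");break
    if abs(m[2])>1.2: print("stop?");break
    if abs(f[1])>4: shift([0,.0001*f[1]*.7,0]);rd("  y")
```

```text
0.1 6.95 F [ 0.54 -0.95 -9.95] M [-0.25  0.28  0.07] gap 13.1
0.3 7.26 F [ 0.04 -0.97 -9.09] M [-0.13  0.25  0.05] gap 13.4
0.5 7.57 F [ 0.36 -1.18 -7.79] M [-0.06  0.32  0.03] gap 13.4
0.7 7.88 F [ 0.22 -1.6  -8.64] M [0.04 0.27 0.05] gap 13.0
0.9 8.18 F [ 0.37 -1.1  -8.25] M [0.15 0.3  0.03] gap 12.9
1.1 8.49 F [ 0.53 -1.65 -8.25] M [0.15 0.28 0.05] gap 13.3
1.18 8.74 F [-0.91 -0.78 -8.36] M [ 0.12  0.36 -0.  ] gap 13.4
1.26 8.99 F [-0.31 -1.75 -8.18] M [0.13 0.43 0.04] gap 13.5
1.34 9.24 F [-0.61 -1.07 -7.79] M [0.16 0.42 0.02] gap 13.3
1.42 9.49 F [-0.37 -1.04 -8.4 ] M [0.12 0.36 0.04] gap 13.4
1.5 9.74 F [-0.7  -1.07 -8.05] M [ 0.24  0.24 -1.01] gap 13.4
```

The stop shows as a jump in moment at about 1.45. I'll ease up 6 mm into the catch, open and check with a picture.

Run:
```python
from cap import *
import cv2
shift([0,0,-.003]);rd("-3");shift([0,0,-.003]);rd("-6")
env.grasp(20);shift([0,0,-.0005]);rd("-6.5")
env.release();env.hold(.3);rd("open")
shift([0,0,-.085],vel=.12);print(env.get_time_s())
s=env.get_image("side")[130:240,320:430,::-1];t=env.get_image("top")[210:320,270:380,::-1]
cv2.imwrite("pics/post.png",np.hstack([cv2.resize(i,None,fx=3.6,fy=3.6,interpolation=2) for i in(s,t)]))
```

```text
-3 10.05 F [-0.17 -1.14 -6.86] M [ 0.19  0.18 -0.95] gap 13.3
-6 10.36 F [-0.81  2.01  9.95] M [-0.2  -0.03 -0.61] gap 13.4
-6.5 10.82 F [-0.92  2.46 14.64] M [-0.38  0.01 -0.63] gap 13.3
open 11.82 F [-0.27  0.68  1.08] M [-0.07 -0.03 -0.03] gap 84.9
12.675
```

View pics/post.png

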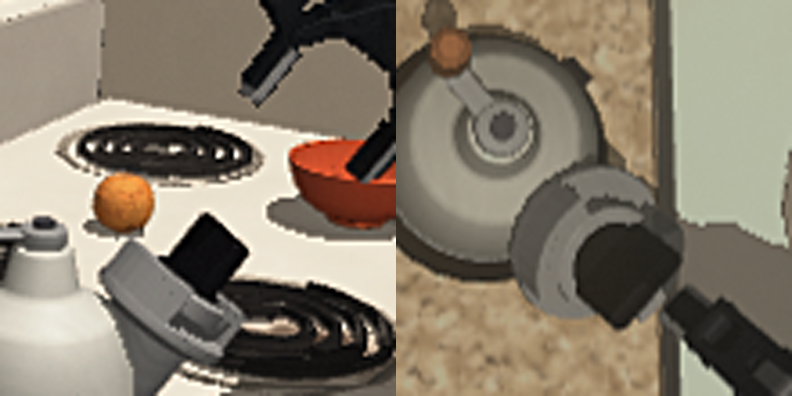

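The picture shows the bar turned about a quarter turn (top crop near (625,270)). The upward pull met about 15 N, so the cap is held in its catch. The knob is unchanged at px (285,224). On to the crank.

```bash
cat > crank.py <<'E'
from cap import *
x,y,psi,r,h,beta,zc,zh,ck=np.load("fit.npy")
TH0=PSI+np.pi-ck; ZT=zc-.014
RD=Ro.from_euler('x',np.pi).as_matrix()@Ro.from_euler('z',2.43).as_matrix()
def knob(c,th,z=ZT): return np.array([c[0]+.045*np.cos(th),c[1]+.045*np.sin(th),z])
E
python3 - <<'E'
from crank import *
shift([0,0,-.05],vel=.15)
env.movep(knob((x,y),TH0,.30),quat(RD))
env.hold(.1);np.save("tare2.npy",env.get_wrist_force());f1=np.load("tare2.npy")
env.servo_line(knob((x,y),TH0),vel=.1);print(env.get_time_s(),env.get_wrist_force()-f1)
env.grasp(25);env.hold(.2)
print(env.get_time_s(),env.get_wrist_force()-f1,env.get_finger_gap()*85,knob((x,y),TH0),zc)
import cv2
s=env.get_image("side")[110:270,260:400,::-1];t=env.get_image("top")[180:320,230:370,::-1]
a=cv2.resize(s,None,fx=2.8,fy=2.8);b=cv2.resize(t,None,fx=2.8,fy=2.8)
cv2.imwrite("pics/knob.png",np.hstack([a,cv2.copyMakeBorder(b,0,a.shape[0]-b.shape[0],0,0,cv2.BORDER_CONSTANT)]))
E
```

```text
15.925 [ 0.53 -0.12 -0.04]
16.725 [ 0.24 -0.21  2.47] 21.610709047169895 [0.49 0.38 0.19] 0.19912199290078877
```

View pics/knob.png

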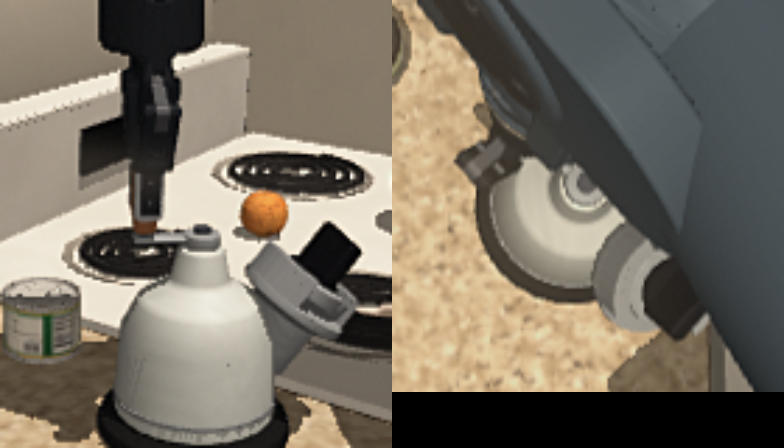

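The knob is held (gap about 21.6 mm, fingers round the grip in the side view). Now one turn clockwise in short chords, correcting the centre from the radial force.

Run:
```python
from crank import *
f1=np.load("tare2.npy");c=np.array([x,y]);th=TH0
for i in range(34):
    th-=.2
    env.servo_line(knob(c,th),vel=.05)
    f=np.array(env.get_wrist_force())-f1;u=np.array([np.cos(th),np.sin(th)]);fr=f[:2]@u;ft=f[:2]@[u[1],-u[0]]
    if i%4==3 or abs(fr)>12: print(i,round(TH0-th,2),"rad",round(fr,1),"tan",round(ft,1),"z",round(f[2],1),"c",(c-[x,y])*1e3,flush=True)
    if np.linalg.norm(f)>45: print("ABORT",f);break
    if abs(fr)>1.5: c=c+u*np.clip(fr*5e-5,-.0006,.0006)
print(env.get_time_s(),env.get_finger_gap()*85,env.get_ee_pos())
```

```text
3 0.8 rad 2.3 tan 1.5 z 5.6 c [0.11 0.01]
7 1.6 rad 2.8 tan 0.7 z 7.2 c [ 0.54 -0.19]
11 2.4 rad 1.3 tan 0.1 z 7.7 c [ 0.66 -0.38]
15 3.2 rad 2.1 tan 1.0 z 7.0 c [ 0.66 -0.38]
19 4.0 rad -0.1 tan 1.8 z 6.1 c [ 0.66 -0.44]
23 4.8 rad -1.6 tan 1.1 z 6.8 c [ 0.66 -0.44]
27 5.6 rad -0.2 tan 1.5 z 5.4 c [ 0.74 -0.58]
31 6.4 rad -0.9 tan 1.3 z 7.1 c [ 0.74 -0.58]
28.1583 21.182861764557185 [0.5  0.36 0.19]
```

Run:
```python
from crank import *
import cv2
env.release();env.hold(.2)
p=np.array(env.get_ee_pos());env.servo_line(p+[0,0,.11],vel=.12)
env.movep(np.array([.25,.45,.32]),quat(RD));env.hold(.3)
print(env.get_time_s())
s=env.get_image("side")[110:290,210:400,::-1];t=env.get_image("top")[120:320,190:370,::-1]
a=cv2.resize(s,None,fx=2.1,fy=2.1);b=cv2.resize(t,None,fx=2.1,fy=2.1);H=max(a.shape[0],b.shape[0])
cv2.imwrite("pics/end.png",np.hstack([cv2.copyMakeBorder(i,0,H-i.shape[0],0,0,cv2.BORDER_CONSTANT) for i in(a,b)]))
```

```text
31.4
```

View pics/end.png

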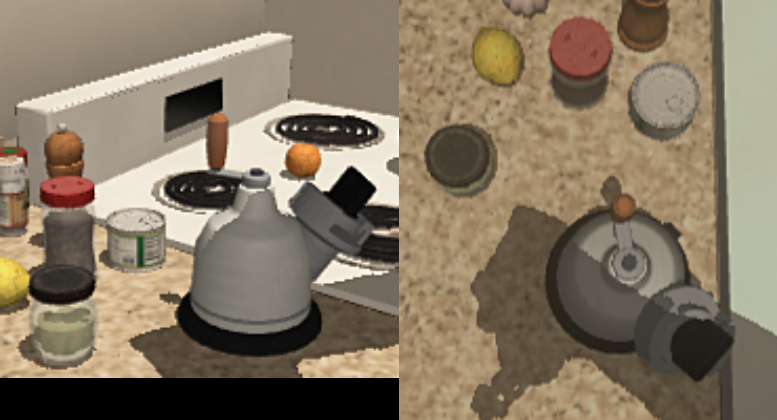

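The final view shows the knob at top crop (623,207), about half a radian clockwise past its start, so roughly 6.8 rad in total. The cap bar is still crosswise, the tin and jars have not moved, and the robot is clear of everything.

```bash
python3 -c "
from station import env
print(env.sign_off())"
```

```text
the job is handed in; nothing more can be done
None
```

The job is handed in, though the hand-in gave no verdict: the cap was turned to its stop and holds in its catch, the crank went about 6.8 rad clockwise and was let go, and the tin and jars look unmoved in the last pictures.

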